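# Change over to the next sample tube at the gift-packing desk

### The job

The tallest of the three flip-cap tubes in the rack has just been filled: swing its cap over and press it fully shut, then set the loose wooden cover on the white stock pot so that it sits seated and level, without dropping it. After that, flick open the cap of the shortest tube so that it stands about upright, ready for filling. Keep the middle tube shut, and keep the pot and the glass flask standing.

Things in the scene. Friction and masses are not known exactly. Their poses are not given: they have to be found in the camera images.
- rack: plywood rack 110 x 310 mm that holds the three tubes in a row along its y, 95 mm apart, in any order; its side cheeks and upper board reach 66 mm high; fixed; origin under its centre
- tube_tall: upright aluminium tube, 56 mm across, fixed in the plywood rack, with a white hinged flip cap. The tallest of the three; rim 160 mm above the table. Origin: centre of its foot at table height, z up; +x points from the tube towards its cap's hinge
- tube_mid: upright aluminium tube, 56 mm across, fixed in the plywood rack, with a white hinged flip cap. The middle-sized of the three; rim 130 mm above the table. Origin: centre of its foot at table height, z up; +x points from the tube towards its cap's hinge
- tube_short: upright aluminium tube, 56 mm across, fixed in the plywood rack, with a white hinged flip cap. The shortest of the three; rim 100 mm above the table. Origin: centre of its foot at table height, z up; +x points from the tube towards its cap's hinge
- tall_hinge (a point): hinge axis of the tallest tube's cap (axis along the tube's y), 36 mm in +x from the tube's axis and 3 mm above its rim; fixed; axes as the tube's
- mid_hinge (a point): hinge axis of the middle-sized tube's cap (axis along the tube's y), 36 mm in +x from the tube's axis and 3 mm above its rim; fixed; axes as the tube's
- short_hinge (a point): hinge axis of the shortest tube's cap (axis along the tube's y), 36 mm in +x from the tube's axis and 3 mm above its rim; fixed; axes as the tube's
- tall_lever (a point): free end of the tallest tube's thumb lever: a flat tail 42 mm long, 24 mm wide, 5 mm thick on the cap, behind the hinge. With the cap shut it slopes 50 degrees up and away from the tube (its end 27 mm behind and 32 mm above the hinge); pushed down, it lifts the cap
- short_lever (a point): free end of the shortest tube's thumb lever: a flat tail 42 mm long, 24 mm wide, 5 mm thick on the cap, behind the hinge. With the cap shut it slopes 50 degrees up and away from the tube (its end 27 mm behind and 32 mm above the hinge); pushed down, it lifts the cap
- cap_tall (a joint): opening angle of the tallest tube's cap, rad: 0 shut flat on the rim, 1.57 standing upright, 2.0 stop, leaning back past upright. Cap: disc 60 mm across, 11 mm thick (top 8 mm above the hinge when shut), centred over the tube, with a 12 mm front lip ending 78 mm from the hinge. The hinge is stiff (0.05 N m) and the cap stays where it is left
- cap_mid (a joint): opening angle of the middle-sized tube's cap, rad: 0 shut flat on the rim, 1.57 standing upright, 2.0 stop, leaning back past upright. Cap: disc 60 mm across, 11 mm thick (top 8 mm above the hinge when shut), centred over the tube, with a 12 mm front lip ending 78 mm from the hinge. The hinge is stiff (0.05 N m) and the cap stays where it is left
- cap_short (a joint): opening angle of the shortest tube's cap, rad: 0 shut flat on the rim, 1.57 standing upright, 2.0 stop, leaning back past upright. Cap: disc 60 mm across, 11 mm thick (top 8 mm above the hinge when shut), centred over the tube, with a 12 mm front lip ending 78 mm from the hinge. The hinge is stiff (0.05 N m) and the cap stays where it is left
- pot: white ceramic pot, open, 96 mm across the rim, 85 mm tall, wall 4 mm (mouth 88 mm), 0.6 kg, loose; origin under its centre, z up
- pot_rim (a point): centre of the pot's mouth at rim height, 85 mm above the pot's origin
- cover: loose round wooden cover, 0.12 kg, right way up on the table. Origin: centre of its underside, z up. Spigot 74 mm across, 8 mm deep, drops into the pot's mouth; above it a disc 100 mm across, 7 mm thick, rests on the rim; on top a bar handle (z 15 to 40 mm), 60 mm long along y, 14 mm thick along x. Seated, its origin is 8 mm below the rim
- flask: standing amber glass hip flask with a red cap, 32 x 62 mm, 150 mm tall, loose bystander; origin under its centre, z up
Mind the look-alikes: they are no part of the job. What is shaped like the tube_short but pink or purple is not meant.

How it is judged:
By the outcome, as a careful person would: the job done as asked, in the order asked, and still so for the second after the job is handed in, with the robot touching nothing.
It also fails if it takes over 67 s, if anything falls off the work surface, if the arm or the gripper's body presses on something with over 40 N, if the wrist force passes 120 N, or if a joint passes its speed limit or range.

### The arm

A 6-joint arm with a two-finger parallel gripper is mounted at the origin on the work surface. World frame = base frame: x ahead of the robot, y to its left, z up, the work surface at z = 0. Lengths are in m, angles in rad, forces in N, time in s.
With the tool pointing down it reaches from about 0.2 to 0.875 m from the base axis. Payload 3.4 kg.
Tool frame: the origin (TCP) lies at the very end of the fingers, on their centre line; the grasp point (between the pads) lies arm.grip_depth behind it (arm.grip_depth is the distance from the TCP to the grasp point, in m); z points along the fingers, y is the line along which they close (so a half turn about z gives the same grasp; the last joint's range is limited). The gripper opens to 94 mm and grips with 3 to 60 N. Pads are 16 mm wide; open, the fingers measure 119 mm over their backs; the gripper's body (75 mm by 177 mm) begins 78 mm behind the grasp point.
Start: joints at [1.185, 0.276, 1.505, -0, 1.361, -0.121], TCP at [0.151, 0.555, 0.205] pointing down, gripper open.
Joint ranges: [-2.89, 2.89], [-0.75, 2.08], [0.22, 2.7], [-1.18, 4.32], [0.11, 2.71], [-2.7, 2.7]. Speed limits (rad/s): [2.57, 2.57, 3.14, 3.14, 3.14, 3.14].

### API

Orientations are given as a unit quaternion [x, y, z, w].
In Python, from station import arm, eyes, order, find_in, regions_of gives the robot as it stands.
- The arm moves only by the tool step_arm, never from a script. Its argument "plan" is a list that holds one entry, the list of rows, each a list of 5 numbers: the finger opening in m, from 0 to 0.094, then the shift along the tool's x, y, z in m, then the turn about the tool's z in rad. In form: [[[grip, tx, ty, tz, yaw], ...]]. A call has 1 to 5 rows; each row shifts and turns the commanded pose from where the row before left it, along the tool's axes as they then stand; what a row does not reach is not made up. A row lasts 1/10 s, in which the tool goes at most 50 mm and 8.59 degrees, less where a joint would pass 70% of its speed; a pose out of reach is approached as far as the arm can. A call is refused whole if a number of a shift passes 0.05 or a number of a turn 0.15, either way. A call with a gripper value outside its range is refused whole. The fingers move at their own pace and stop on an object; the grip force is fixed at half the most. Time passes only in rows, so rows that do not move let the fingers close. It gives the time, the measured TCP pose, the force, the opening and the grip force at its end, in the units of the state.
- arm.sense(): the state, without advancing time (a new reading comes with each control period).
- eyes.snapshot(name): name is "scene" or "top"; returns the picture (480x640x3 uint8, blue, green, red); there is no depth.
- eyes.camera_info(name): a dict with "fov_y" (degrees; the focal length in pixels is half the picture's height over the tangent of half this angle, whatever the lens; pixels are square), "cx", "cy" (the principal point, pixels), "T" (4x4, takes a point from camera to world coordinates). Camera axes: x right, y up, looking along -z (the intrinsics and any distortion apply to the point x, -y, -z); pixel columns grow to the right and rows downward; lengths in m; the calibration is good to about 2 mm. A picture is of the moment at which its call begins. camera_info takes no time and is no camera call.
- order.hand_in(): hands the job in; it is judged then, once.
Trained networks look in the newest picture that a camera, given by its name, has taken for a name from the list of things; names that differ only in an ending like _2 or _b are one class to them, and where a whole thing is asked for, a point or a joint stands for the part that bears it (a point fixed in the world has none). Each returns a list of dicts, best first, with "score" (0 to 1); they miss things now and then, are a little off and sometimes report something else, mostly with a low value. They report only what shows in the picture. A call takes as long as a camera call. They do not tell look-alikes from the thing itself.
- find_in(camera, label): "extent" ([centre column, centre row, width, height] in pixels, round what is visible of it).
- regions_of(camera, label): "mask" (480x640 bool, what is visible of it) and "extent" ([centre column, centre row, width, height] in pixels, round what is visible of it).
The state is a dict: "clock": time; "q": joint angles; "joint_velocities": joint speeds; "effort": joint torques, N m; "tool_pos": TCP position; "orientation": TCP orientation; "ft_force": force on the tool from outside, world axes, zero at the start; "wrist_torque": the same for the moment, N m; "grip_width": opening from 0.0 (shut) to 1.0 (fully open); "gripper_force": force on a finger pad.
Only numpy, scipy, OpenCV 4.12 (cv2) and the standard library are available. Lean on these libraries where they do the work, as an engineer would, in place of code of your own. Each camera call takes 0.05 s, during which the arm holds its last target. There are 200 camera calls.

## Working session

There is one attempt and no reset: what is moved stays moved. The work goes in short steps, Python scripts to look and compute and a tool call to move; the robot and the scene stay as the last step left them, time stands still between calls to the robot, and variables do not carry over. Pictures are saved under pics/ and viewed, at most 10 in all, crops included, and the job is handed in when it is done.

Besides the shell and the picture viewer there is one more tool, called as name(argument=value, ...), one argument or row to a line, values as JSON. step_arm: Moves the arm, as the interface text tells. Its arguments: {"type":"object","properties":{"plan":{"type":"array","items":{"type":"array","items":{"type":"array","items":{"type":"number"}}}}},"required":["plan"]}

```bash
ls; mkdir -p pics; python3 - <<'E'
from station import arm, eyes, order, find_in, regions_of
import cv2,numpy as np
print(arm.sense(), arm.grip_depth)
ims=[]
for n in("scene","top"):
    im=eyes.snapshot(n); cv2.imwrite(f"pics/{n}0.png",im)
    c=eyes.camera_info(n); print(n,{k:(np.round(v,4).tolist() if k=="T" else v) for k,v in c.items()})
    for l in("rack","tube_tall","tube_mid","tube_short","cap_tall","cap_short","tall_lever","pot","cover","flask"):
        print(l,[(round(d["score"],2),np.round(d["extent"]).tolist()) for d in find_in(n,l)[:4]])
E
```

```text
pics
{'clock': 0.0, 'q': array([ 1.18499513e+00,  2.76593879e-01,  1.50611683e+00, -6.40978502e-06,
        1.36070587e+00, -1.20995656e-01]), 'joint_velocities': array([ 9.69100477e-04,  5.37132163e-04,  7.13002122e-05, -1.74909703e-03,
        1.86712178e-03, -2.03724540e-03]), 'effort': array([-6.68592547e-04, -4.04573572e+01, -2.37235612e+01,  7.01773446e-02,
        3.42776917e-02, -1.31577831e-04]), 'tool_pos': array([0.15027912, 0.55442432, 0.20461189]), 'orientation': array([ 1.32015543e-01,  9.91247227e-01, -8.83626960e-04, -2.25591340e-04]), 'ft_force': array([ 0.31813567, -0.37845846,  0.2860598 ]), 'wrist_torque': array([ 0.01840735, -0.00753832, -0.03543794]), 'gripper_force': 0.0, 'grip_width': 0.9988162335022769} 0.0188
scene {'fov_y': 57.54108337957285, 'cx': 319.7300433438168, 'cy': 238.2122011416733, 'T': [[0.0059, -0.6031, 0.7977, 1.3049], [0.9999, -0.0059, -0.0119, -0.0447], [0.0119, 0.7977, 0.603, 0.6898], [0.0, 0.0, 0.0, 1.0]]}
rack [(0.56, [383.0, 255.0, 139.0, 49.0])]
tube_tall [(0.8, [429.0, 228.0, 42.0, 83.0])]
tube_mid [(0.96, [343.0, 240.0, 27.0, 58.0])]
t
[... 964 characters left out ...]
 30.0, 45.0])]
tube_mid [(0.92, [314.0, 269.0, 20.0, 49.0]), (0.47, [275.0, 268.0, 24.0, 39.0])]
tube_short [(0.87, [276.0, 268.0, 22.0, 45.0]), (0.73, [187.0, 252.0, 33.0, 44.0]), (0.61, [279.0, 208.0, 25.0, 47.0])]
cap_tall [(0.64, [235.0, 250.0, 25.0, 16.0]), (0.45, [310.0, 270.0, 24.0, 50.0])]
cap_short [(0.98, [278.0, 207.0, 25.0, 43.0]), (0.72, [276.0, 271.0, 23.0, 41.0]), (0.59, [237.0, 261.0, 29.0, 38.0]), (0.57, [182.0, 251.0, 22.0, 44.0])]
tall_lever [(0.65, [234.0, 248.0, 19.0, 18.0])]
pot [(0.58, [404.0, 285.0, 33.0, 38.0]), (0.34, [274.0, 269.0, 24.0, 43.0])]
cover [(0.92, [457.0, 291.0, 39.0, 38.0])]
flask [(0.63, [360.0, 212.0, 23.0, 26.0]), (0.27, [276.0, 267.0, 25.0, 40.0])]
```

```bash
python3 - <<'E'
import cv2
a=cv2.imread("pics/scene0.png")[150:350,140:540]
b=cv2.imread("pics/top0.png")[160:340,140:540]
cv2.imwrite("pics/a.png",cv2.resize(a,None,fx=2,fy=2,interpolation=cv2.INTER_CUBIC))
cv2.imwrite("pics/b.png",cv2.resize(b,None,fx=2,fy=2,interpolation=cv2.INTER_CUBIC))
E
```

```text
(no output)
```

View pics/a.png

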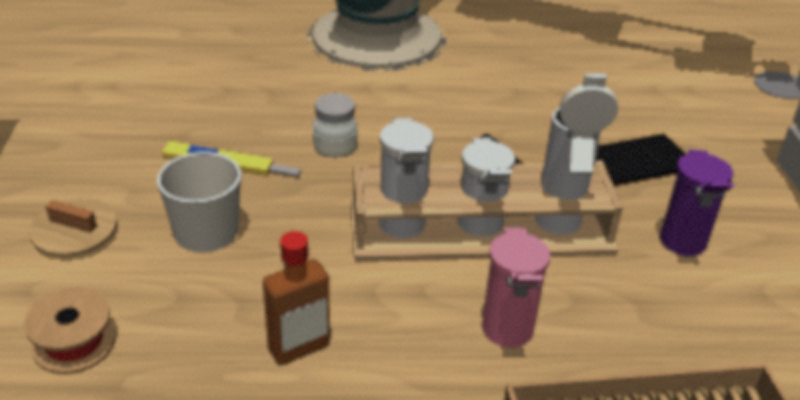

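View pics/b.png

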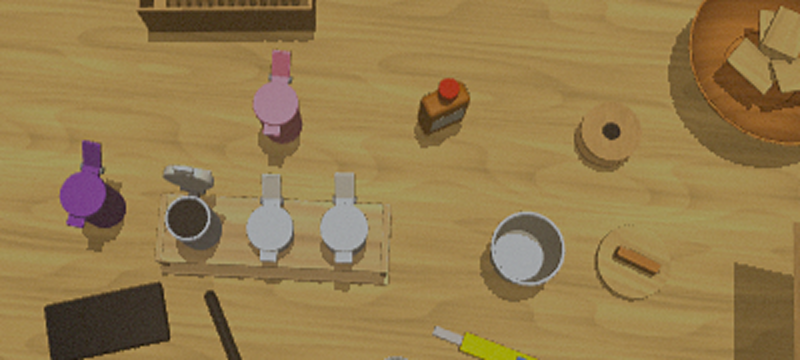

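The scene view shows the tall tube at crop (575,115) with its cap standing open. The short tube (488,160) and mid tube (405,140) are shut, and the pot is at (200,180), the cover at (72,220) and the flask at (295,310). The top view puts the hinges on the +x (up) side, and the rack order from +y is tall, short, mid.

```bash
cat >h.py <<'E'
from station import arm, eyes, order, find_in, regions_of
import cv2,numpy as np
from scipy.optimize import least_squares
C={n:eyes.camera_info(n) for n in("scene","top")}
def proj(n,P):
    c=C[n]; T=c["T"]; p=(np.atleast_2d(P)-T[:3,3])@T[:3,:3]
    f=240/np.tan(np.radians(c["fov_y"]/2))
    return np.c_[c["cx"]+f*p[:,0]/-p[:,2], c["cy"]+f*p[:,1]/p[:,2]]
def tri(a,b):
    return least_squares(lambda P:np.r_[proj("scene",P)[0]-a,proj("top",P)[0]-b],[.4,0,.1]),
def ring(c,r,n=40):
    t=np.linspace(0,2*np.pi,n); return np.array(c)+np.c_[r*np.cos(t),r*np.sin(t),0*t]
def overlay(n,im,curves,box,s,out):
    x0,y0,x1,y1=box; v=cv2.resize(im[y0:y1,x0:x1],None,fx=s,fy=s,interpolation=cv2.INTER_CUBIC)
    for k,cv in enumerate(curves):
        q=((proj(n,cv)-[x0,y0]+.5)*s).round().astype(int)
        cv2.polylines(v,[q.reshape(-1,1,2)],False,[(0,0,255),(0,255,0),(255,0,0),(255,0,255)][k%4],1)
    cv2.imwrite(out,v)
E
python3 - <<'E'
from h import *
S=lambda x,y:np.array([140+x/2,150+y/2]); U=lambda x,y:np.array([140+x/2,160+y/2])
for n,a,b in [("midtop",S(407,138),U(344,228)),("shorttop",S(488,160),U(270,228)),("potrim",S(200,177),U(527,248)),
 ("handle",S(72,212),U(637,259)),("flaskcap",S(295,240),U(449,88)),("talltop",S(590,107),U(190,178))]:
    r=tri(a,b)[0]; print(n,r.x.round(4),r.cost.round(2))
for n in("scene","top"):
  snap=eyes.snapshot(n)
  for l in("pot","cover","flask"):
    d=regions_of(n,l)
    if d:
      m=d[0]["mask"].astype(np.uint8); ys,xs=np.nonzero(m); print(n,l,d[0]["score"],xs.mean(),ys.mean(),xs.min(),xs.max(),ys.min(),ys.max())
E
```

```text
midtop [0.4972 0.0194 0.1336] 0.08
shorttop [0.4935 0.1144 0.1011] 0.04
potrim [ 0.5003 -0.2169  0.0794] 0.03
handle [ 0.5055 -0.3721  0.0305] 0.13
flaskcap [ 0.6855 -0.0959  0.1462] 0.27
talltop [0.5314 0.2058 0.1978] 0.79
scene pot 0.78 240.3744019138756 249.94497607655504 219 259 227 276
scene cover 0.95 175.38493292053664 263.6140350877193 155 196 250 278
scene flask 0.64 287.79241877256317 301.6919374247894 271 304 266 332
top pot 0.6 402.94351851851854 283.72314814814814 385 421 266 301
top cover 0.91 455.9141274238227 290.2003693444137 438 474 272 308
top flask 0.57 361.50101419878297 212.42596348884382 349 374 199 225
```

```bash
cat >>h.py <<'E'
S=lambda x,y:np.array([140+x/2,150+y/2]); U=lambda x,y:np.array([140+x/2,160+y/2])
def fitz(z,a,b):
    r=least_squares(lambda P:np.r_[proj("scene",[*P,z])[0]-a,proj("top",[*P,z])[0]-b],[.4,0]); return r
def cap(x,y,yaw,rim,th):
    R=np.array([[np.cos(yaw),-np.sin(yaw),0],[np.sin(yaw),np.cos(yaw),0],[0,0,1]])
    B=np.array([[np.cos(th),0,np.sin(th)],[0,1,0],[-np.sin(th),0,np.cos(th)]])
    w=lambda L:(np.atleast_2d(L)@B.T+[36,0,rim*1e3+3])@R.T/1e3+[x,y,0]   # L mm about hinge, shut frame
    lev=np.array([[0,-12,0],[27,-12,32],[27,12,32],[0,12,0]])
    return [w(ring([-36,0,8],30)),w(lev),w([[-66,-6,8],[-78,-6,8],[-78,6,8],[-66,6,8]]),ring([x,y,rim],.028)]
E
python3 - <<'E'
from h import *
for n,z,a,b in [("midtop",.141,S(407,138),U(344,228)),("shorttop",.111,S(488,160),U(270,228)),("potrim",.085,S(200,177),U(527,248)),
 ("handle",.04,S(72,212),U(637,259))]:
    r=fitz(z,a,b); print(n,r.x.round(4),r.fun.round(2))
sc=cv2.imread("pics/scene0.png");tp=cv2.imread("pics/top0.png")
yaw=0.03; x,y=.493,.112
d=np.array([-np.sin(yaw),np.cos(yaw)])*.095
cs=cap(x,y,yaw,.1,0)+cap(x-d[0],y-d[1],yaw,.13,0)+cap(x+d[0],y+d[1],yaw,.16,1.7)
px,py=.497,-.217; cs+=[ring([px,py,.085],.048),ring([px,py,0.085],.044)]
hx,hy=.502,-.372; a=np.radians(64); u=np.array([np.cos(a),np.sin(a)])*.03
v=np.array([-np.sin(a),np.cos(a)])*.007
q=np.array([u+v,u-v,-u-v,-u+v,u+v])+[hx,hy]
cs+=[ring([hx,hy,.015],.05),np.c_[q,0*q[:,0]+.04]]
overlay("scene",sc,cs,(150,175,460,290),2.5,"pics/c.png")
overlay("top",tp,cs,(200,220,500,330),2.6,"pics/d.png")
c=cv2.imread("pics/c.png");d=cv2.imread("pics/d.png");w=max(c.shape[1],d.shape[1])
cv2.imwrite("pics/e.png",np.vstack([cv2.copyMakeBorder(i,0,0,0,w-i.shape[1],0) for i in(c,d)]))
E
```

```text
midtop [0.4995 0.0191] [-0.22 -2.16 -0.13 -1.39]
shorttop [0.4967 0.1131] [-0.1  -2.71  0.03 -1.79]
potrim [ 0.5021 -0.216 ] [-0.14 -1.5  -0.08 -1.  ]
handle [ 0.5086 -0.3695] [-0.35 -2.36 -0.27 -1.61]
```

View pics/e.png

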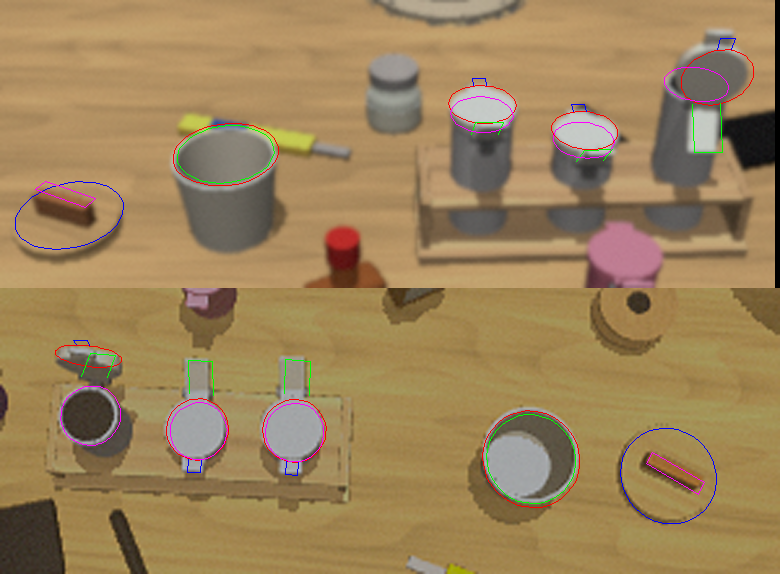

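The overlay fits to within about 3 mm: caps on the discs at (483,105) and (585,132), pot rim at (226,155), and the cover a few px to the left of the model. A helper will turn world targets into tool-frame rows.

```bash
cat >p.py <<'E'
# usage: p.py grip x y z ydeg [maxstep]: tool-frame rows to get there (ydeg: heading of tool y, tool down)
import sys,numpy as np
from station import arm
from scipy.spatial.transform import Rotation as R
s=arm.sense(); M=R.from_quat(s["orientation"]).as_matrix(); p=s["tool_pos"]
print("at",p.round(4),"yhead",round(np.degrees(np.arctan2(M[1,1],M[0,1])),1),"tilt",M[:,2].round(3),"t",s["clock"],"F",s["ft_force"].round(1),"grip",round(s["grip_width"]*94,1),s["gripper_force"],"q",s["q"].round(2))
if len(sys.argv)>5:
    a=list(map(float,sys.argv[1:])); g=a[0]; t=np.array(a[1:4]); ms=a[5] if len(a)>5 else .04
    h=np.arctan2(M[1,1],M[0,1]); dy=-(np.radians(a[4])-h); dy=(dy+np.pi/2)%np.pi-np.pi/2   # half-turn symmetric
    n=int(np.ceil(max(np.linalg.norm(t-p)/ms,abs(dy)/.14,1)-1e-6)); out=[]
    for i in range(n):
        yh=np.array([np.cos(h),np.sin(h),0]); xh=np.array([-np.sin(h)*-1*-1,np.cos(h),0]) # tool x = y cross z(down)
        xh=np.cross(yh,[0,0,-1.]); d=(t-p)/(n-i)
        r=[g,round(d@xh,3),round(d@yh,3),round(-d[2],3),round(dy/(n-i),3)]
        p=p+r[1]*xh+r[2]*yh-[0,0,r[3]]; h-=r[4]; dy-=r[4]; out.append(r)
    for i in range(0,n,5): print(str(out[i:i+5]).replace(" ",""))
E
python3 p.py 0 .42 .40 .28 2 .04
```

```text
at [0.1505 0.555  0.2055] yhead 74.8 tilt [ 0.  0. -1.] t 1.5 F [-0.1 -0.2  0.5] grip 93.9 0.0 q [ 1.18  0.28  1.5   0.    1.36 -0.12]
[[0.0,np.float64(-0.03),np.float64(-0.008),np.float64(-0.007),np.float64(0.127)],[0.0,np.float64(-0.031),np.float64(-0.004),np.float64(-0.008),np.float64(0.127)],[0.0,np.float64(-0.031),np.float64(-0.0),np.float64(-0.007),np.float64(0.127)],[0.0,np.float64(-0.031),np.float64(0.004),np.float64(-0.008),np.float64(0.127)],[0.0,np.float64(-0.03),np.float64(0.008),np.float64(-0.007),np.float64(0.127)]]
[[0.0,np.float64(-0.029),np.float64(0.011),np.float64(-0.008),np.float64(0.127)],[0.0,np.float64(-0.027),np.float64(0.015),np.float64(-0.007),np.float64(0.127)],[0.0,np.float64(-0.025),np.float64(0.018),np.float64(-0.008),np.float64(0.127)],[0.0,np.float64(-0.023),np.float64(0.022),np.float64(-0.007),np.float64(0.128)],[0.0,np.float64(-0.019),np.float64(0.024),np.float64(-0.008),np.float64(0.127)]]
```

step_arm(
  plan=[
    [[0, -0.03, -0.008, -0.008, 0.127], [0, -0.031, -0.004, -0.008, 0.127], [0, -0.031, 0, -0.008, 0.127], [0, -0.031, 0.004, -0.008, 0.127], [0, -0.03, 0.008, -0.008, 0.127]],
  ],
)

```text
clock: 2.0
tool_pos: [0.2866, 0.4771, 0.2459]
orientation: [0.437, 0.899, 0.0, 0.0]
ft_force: [-0.1, -0.2, -0.1]
grip_width: 0.611
gripper_force: 0.0
```

step_arm(
  plan=[
    [[0, -0.029, 0.011, -0.008, 0.127], [0, -0.027, 0.015, -0.008, 0.127], [0, -0.025, 0.018, -0.008, 0.127], [0, -0.023, 0.022, -0.008, 0.127], [0, -0.019, 0.024, -0.008, 0.127]],
  ],
)

```text
clock: 2.5
tool_pos: [0.4212, 0.3996, 0.2859]
orientation: [0.696, 0.718, 0.0, -0.0]
ft_force: [-1.6, -0.1, -0.3]
grip_width: 0.19
gripper_force: 0.0
```

```bash
sed -i 's/print(str(out\[i:i+5\])/print(str([[float(v) for v in r] for r in out[i:i+5]])/' p.py; python3 p.py 0 .605 .209 .28 2 .04
```

```text
at [0.4212 0.3996 0.2859] yhead 1.8 tilt [ 0.  0. -1.] t 2.5 F [-1.6 -0.1 -0.3] grip 17.9 0.0 q [0.64 0.25 1.34 0.   1.55 0.61]
[[0.0,-0.028,0.025,0.001,-0.001],[0.0,-0.028,0.025,0.001,-0.001],[0.0,-0.028,0.026,0.001,-0.0],[0.0,-0.028,0.025,0.001,-0.001],[0.0,-0.028,0.026,0.001,-0.0]]
[[0.0,-0.028,0.025,0.0,-0.001],[0.0,-0.029,0.025,0.001,-0.0]]
```

step_arm(
  plan=[
    [[0, -0.028, 0.026, 0, 0], [0, -0.028, 0.026, 0, 0], [0, -0.028, 0.026, 0, 0], [0, -0.028, 0.026, 0, 0], [0, -0.028, 0.026, 0, 0]],
  ],
)

```text
clock: 3.0
tool_pos: [0.556, 0.264, 0.2856]
orientation: [0.694, 0.72, 0.0, -0.0]
ft_force: [1.0, -0.0, 0.4]
grip_width: 0.003
gripper_force: 0.0
```

step_arm(
  plan=[
    [[0, -0.028, 0.026, 0, 0], [0, -0.028, 0.026, 0, 0], [0, 0, 0, 0.026, 0], [0, 0, 0, 0.026, 0], [0, 0, 0, 0.026, 0]],
  ],
)

```text
clock: 3.5
tool_pos: [0.6094, 0.2106, 0.2065]
orientation: [0.695, 0.719, 0.0, 0.0]
ft_force: [0.3, 0.2, -0.8]
grip_width: 0.007
gripper_force: 0.0
```

```bash
python3 p.py 0 .490 .207 .208 2 .02; python3 - <<'E'
from h import *
for n,b in (("scene",(340,150,500,270)),("top",(180,190,340,310))):
    im=eyes.snapshot(n); cv2.imwrite(f"pics/{n}1.png",im)
    x0,y0,x1,y1=b; cv2.imwrite(f"pics/{n}1c.png",cv2.resize(im[y0:y1,x0:x1],None,fx=2.5,fy=2.5,interpolation=cv2.INTER_CUBIC))
cv2.imwrite("pics/f.png",np.hstack([cv2.imread(f"pics/{n}1c.png") for n in("scene","top")]))
E
```

```text
at [0.6094 0.2106 0.2065] yhead 2.0 tilt [ 0.  0. -1.] t 3.5 F [ 0.3  0.2 -0.8] grip 0.6 0.0 q [0.22 0.38 1.34 0.   1.42 0.19]
[[0.0,0.0,-0.02,-0.0,0.0],[0.0,0.0,-0.02,-0.0,0.0],[0.0,0.0,-0.02,-0.0,0.0],[0.0,0.0,-0.02,-0.0,0.0],[0.0,0.0,-0.02,-0.001,0.0]]
[[0.0,0.001,-0.019,-0.0,0.0]]
```

View pics/f.png

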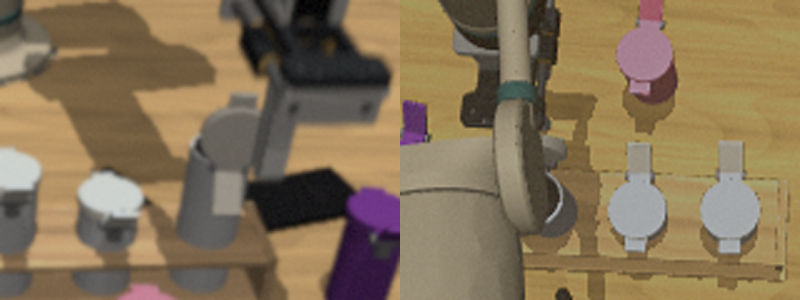

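```bash
python3 - <<'E'
from h import *
print(proj("scene",[[.6094,.2106,.2065],[.6094,.2106,.2565],[.526,.209,.2]]), proj("top",[[.6094,.2106,.2065]]))
E
```

```text
[[446.03695753 221.49446057]
 [451.00260541 199.59622473]
 [435.33243574 201.32914614]] [[235.72322876 215.90547463]]
```

Projected TCP (446,221) agrees with the fingertip seen at crop (268,180), so calibration is good. The cap is just to its left, and I will shift 5 mm in -y while sweeping.

step_arm(
  plan=[
    [[0, -0.001, -0.015, 0, 0], [0, -0.001, -0.015, 0, 0], [0, -0.001, -0.015, 0, 0], [0, -0.001, -0.015, 0, 0], [0, -0.001, -0.015, 0, 0]],
  ],
)

```text
clock: 4.1
tool_pos: [0.5352, 0.204, 0.2095]
orientation: [0.694, 0.72, 0.002, 0.001]
ft_force: [1.0, 1.4, 0.3]
grip_width: 0.003
gripper_force: 0.5
```

step_arm(
  plan=[
    [[0, 0, -0.015, 0, 0], [0, 0, -0.015, 0, 0], [0, 0, -0.013, 0, 0], [0, 0, 0, 0.01, 0], [0, 0, 0, 0.01, 0]],
  ],
)

```text
clock: 4.6
tool_pos: [0.4915, 0.2021, 0.1875]
orientation: [0.694, 0.72, 0.001, 0.0]
ft_force: [0.5, 0.8, 1.7]
grip_width: 0.005
gripper_force: 0.7
```

step_arm(
  plan=[
    [[0, 0, 0, 0.008, 0], [0, 0, 0, 0.005, 0], [0, 0, 0, 0.002, 0], [0, 0, 0, 0.002, 0]],
  ],
)

```text
clock: 5.0
tool_pos: [0.4907, 0.2017, 0.1709]
orientation: [0.694, 0.72, -0.001, -0.001]
ft_force: [-5.0, -1.6, 14.4]
grip_width: 0.003
gripper_force: 7.4
```

step_arm(
  plan=[
    [[0, 0, 0, 0.002, 0], [0, 0, 0, 0.002, 0], [0, 0, 0, 0, 0], [0, 0, 0, 0, 0]],
  ],
)

```text
clock: 5.4
tool_pos: [0.4907, 0.2018, 0.1706]
orientation: [0.694, 0.72, 0.0, 0.0]
ft_force: [-8.4, -2.4, 23.6]
grip_width: 0.005
gripper_force: 12.0
```

step_arm(
  plan=[
    [[0, 0, 0, 0.003, 0], [0, 0, 0, 0.002, 0], [0, 0, 0, 0, 0], [0, 0, 0, -0.02, 0], [0.05, 0, 0, -0.05, 0]],
  ],
)

```text
clock: 5.9
tool_pos: [0.4891, 0.201, 0.2294]
orientation: [0.694, 0.72, -0.003, -0.002]
ft_force: [-0.0, -0.5, -0.0]
grip_width: 0.061
gripper_force: 0.0
```

```bash
python3 p.py .05 .506 -.369 .22 -26 .045
```

```text
at [0.4891 0.201  0.2294] yhead 2.1 tilt [-0.007 -0.002 -1.   ] t 5.9 F [-0.  -0.5 -0. ] grip 5.7 0.0 q [ 0.26  0.2   1.55 -0.    1.4   0.22]
[[0.05,-0.044,-0.0,0.001,0.038],[0.05,-0.044,0.001,0.001,0.038],[0.05,-0.044,0.003,0.001,0.038],[0.05,-0.044,0.005,0.001,0.038],[0.05,-0.043,0.006,0.001,0.038]]
[[0.05,-0.043,0.008,0.001,0.037],[0.05,-0.043,0.01,0.0,0.038],[0.05,-0.042,0.011,0.001,0.037],[0.05,-0.042,0.013,0.0,0.038],[0.05,-0.041,0.014,0.001,0.037]]
[[0.05,-0.041,0.016,0.0,0.038],[0.05,-0.04,0.017,0.001,0.037],[0.05,-0.04,0.019,0.0,0.038]]
```

step_arm(
  plan=[
    [[0.06, -0.044, 0, 0, 0.038], [0.06, -0.044, 0.001, 0, 0.038], [0.06, -0.044, 0.003, 0, 0.038], [0.06, -0.044, 0.005, 0, 0.038], [0.06, -0.043, 0.006, 0, 0.038]],
  ],
)

```text
clock: 6.4
tool_pos: [0.4979, -0.0198, 0.2315]
orientation: [0.76, 0.65, 0.0, 0.0]
ft_force: [0.6, -0.1, 0.1]
grip_width: 0.479
gripper_force: 0.0
```

step_arm(
  plan=[
    [[0.06, -0.043, 0.008, 0, 0.038], [0.06, -0.043, 0.01, 0, 0.038], [0.06, -0.042, 0.011, 0, 0.038], [0.06, -0.042, 0.013, 0, 0.038], [0.06, -0.041, 0.014, 0, 0.038]],
  ],
)

```text
clock: 6.9
tool_pos: [0.5042, -0.2387, 0.2312]
orientation: [0.818, 0.575, 0.0, 0.0]
ft_force: [0.5, 0.7, 1.6]
grip_width: 0.639
gripper_force: 0.0
```

step_arm(
  plan=[
    [[0.06, -0.041, 0.016, 0, 0.038], [0.06, -0.04, 0.017, 0, 0.038], [0.06, -0.04, 0.019, 0, 0.038]],
  ],
)

```text
clock: 7.2
tool_pos: [0.5072, -0.3704, 0.2311]
orientation: [0.85, 0.527, 0.0, 0.0]
ft_force: [0.4, -1.0, -0.3]
grip_width: 0.638
gripper_force: 0.0
```

```bash
python3 p.py .06 .506 -.369 .09 -26 .045; python3 - <<'E'
from h import *
ims=[]
for n,b in (("scene",(140,150,460,290)),("top",(190,190,510,340))):
    im=eyes.snapshot(n); cv2.imwrite(f"pics/{n}2.png",im)
    x0,y0,x1,y1=b; ims.append(cv2.resize(im[y0:y1,x0:x1],None,fx=2,fy=2,interpolation=cv2.INTER_CUBIC))
cv2.imwrite("pics/g.png",np.vstack(ims))
E
```

```text
at [ 0.5072 -0.3704  0.2311] yhead -26.4 tilt [ 0. -0. -1.] t 7.2 F [ 0.4 -1.  -0.3] grip 60.0 0.0 q [-0.74  0.34  1.34  0.    1.46 -0.28]
[[0.06,0.0,-0.0,0.035,-0.002],[0.06,0.0,-0.001,0.035,-0.001],[0.06,0.0,-0.0,0.036,-0.002],[0.06,0.001,-0.001,0.035,-0.001]]
```

View pics/g.png

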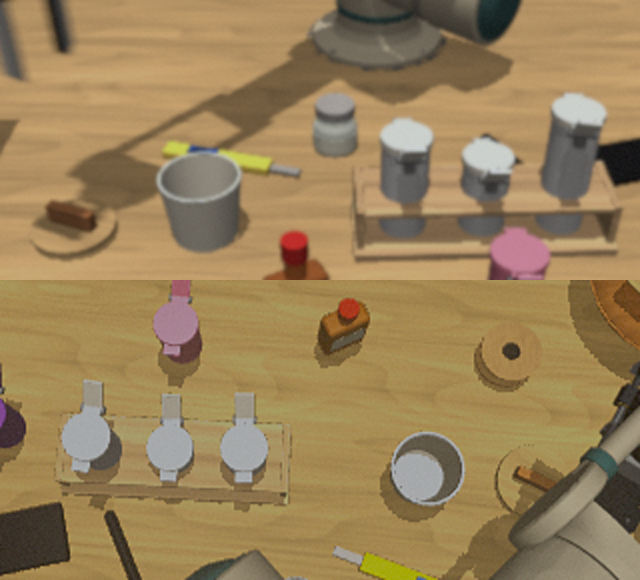

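The tall cap now lies shut (scene (578,110), top (85,437)), and the cover and pot are untouched. Next is descending on the handle.

step_arm(
  plan=[
    [[0.06, 0, 0, 0.045, 0], [0.06, 0, 0, 0.045, 0], [0.06, 0, 0, 0.045, 0], [0.06, 0, 0, 0.04, 0], [0.06, 0, 0, 0.02, 0]],
  ],
)

```text
clock: 7.8
tool_pos: [0.5053, -0.3657, 0.0324]
orientation: [0.849, 0.528, -0.001, -0.003]
ft_force: [0.1, -0.4, -1.4]
grip_width: 0.641
gripper_force: 0.0
```

step_arm(
  plan=[
    [[0.06, 0, 0, 0.016, 0], [0.02, 0, 0, 0, 0], [0, 0, 0, 0, 0], [0, 0, 0, 0, 0], [0, 0, 0, 0, 0]],
  ],
)

```text
clock: 8.3
tool_pos: [0.508, -0.3686, 0.0218]
orientation: [0.849, 0.528, 0.0, 0.001]
ft_force: [-0.6, -0.5, 1.5]
grip_width: 0.334
gripper_force: 0.0
```

step_arm(
  plan=[
    [[0, 0, 0, 0.002, 0], [0, 0, 0, 0, 0], [0, 0, 0, 0, 0], [0, 0, 0, 0, 0], [0, 0, 0, 0, 0]],
  ],
)

```text
clock: 8.8
tool_pos: [0.5074, -0.3683, 0.0188]
orientation: [0.849, 0.528, 0.0, 0.0]
ft_force: [-0.2, -0.2, 2.9]
grip_width: 0.147
gripper_force: 29.9
```

step_arm(
  plan=[
    [[0, 0, 0, -0.01, 0], [0, 0, 0, -0.03, 0], [0, 0, 0, -0.04, 0], [0, 0, 0, -0.04, 0], [0, 0, 0, -0.02, 0]],
  ],
)

```text
clock: 9.3
tool_pos: [0.5082, -0.3689, 0.1625]
orientation: [0.849, 0.528, 0.001, 0.002]
ft_force: [-0.2, -0.8, -1.3]
grip_width: 0.148
gripper_force: 29.9
```

```bash
python3 p.py 0 .499 -.216 .16 -26 .03; python3 - <<'E'
from h import *
s=arm.sense(); t=s["tool_pos"]
for n,b in (("scene",(140,170,300,290)),("top",(370,230,530,350))):
    im=eyes.snapshot(n); cv2.imwrite(f"pics/{n}3.png",im)
    cz=t[2]-.0188
    overlay(n,im,[ring([t[0],t[1],cz+.015],.05),ring([t[0],t[1],cz+.008],.05),ring([.499,-.216,.085],.048),ring([.499,-.216,.085],.044)],b,2.5,f"pics/{n}3c.png")
cv2.imwrite("pics/i.png",np.hstack([cv2.imread(f"pics/{n}3c.png") for n in("scene","top")]))
E
```

```text
at [ 0.5082 -0.3689  0.1625] yhead -26.2 tilt [ 0.004 -0.003 -1.   ] t 9.3 F [-0.2 -0.8 -1.3] grip 13.9 29.891873002052307 q [-0.74  0.38  1.46  0.    1.3  -0.28]
[[0.0,0.022,-0.013,0.0,-0.001],[0.0,0.022,-0.013,0.001,-0.001],[0.0,0.022,-0.012,0.0,-0.001],[0.0,0.022,-0.013,0.001,-0.0],[0.0,0.023,-0.012,0.0,-0.001]]
[[0.0,0.022,-0.013,0.001,-0.0]]
```

View pics/i.png

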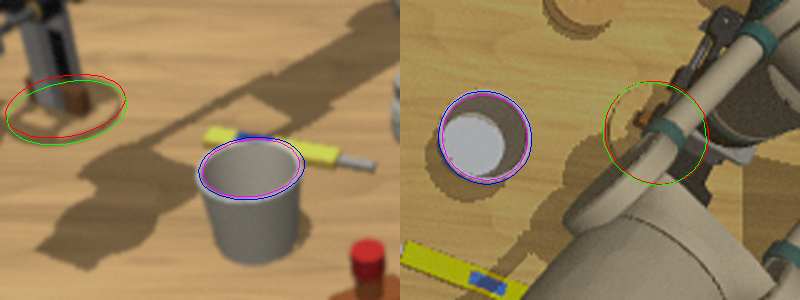

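The cover is held level, and both model rings lie on the real cover and on the pot rim (scene (251,168), top (485,137)). I will carry it over the pot.

step_arm(
  plan=[
    [[0, 0.022, -0.013, 0, 0], [0, 0.022, -0.013, 0, 0], [0, 0.022, -0.013, 0, 0], [0, 0.022, -0.013, 0, 0], [0, 0.022, -0.013, 0, 0]],
  ],
)

```text
clock: 9.9
tool_pos: [0.496, -0.2388, 0.1564]
orientation: [0.849, 0.528, -0.001, -0.002]
ft_force: [1.5, 0.7, -1.2]
grip_width: 0.149
gripper_force: 29.9
```

step_arm(
  plan=[
    [[0, 0.022, -0.013, 0, 0], [0, 0, 0, 0, 0], [0, 0, 0, 0.02, 0], [0, 0, 0, 0.01, 0], [0, 0, 0, 0, 0]],
  ],
)

```text
clock: 10.4
tool_pos: [0.4938, -0.2147, 0.1259]
orientation: [0.849, 0.528, -0.001, -0.002]
ft_force: [-0.7, -0.2, -1.4]
grip_width: 0.147
gripper_force: 29.9
```

```bash
python3 p.py 0 .499 -.216 .11 -26 .03; python3 - <<'E'
from h import *
s=arm.sense(); t=s["tool_pos"]
for n,b in (("scene",(160,170,320,290)),("top",(320,220,480,340))):
    im=eyes.snapshot(n); cv2.imwrite(f"pics/{n}4.png",im)
    cz=t[2]-.0188
    overlay(n,im,[ring([t[0],t[1],cz+.015],.05),ring([t[0],t[1],cz+.008],.05),ring([.499,-.216,.085],.048)],b,2.5,f"pics/{n}4c.png")
cv2.imwrite("pics/j.png",np.hstack([cv2.imread(f"pics/{n}4c.png") for n in("scene","top")]))
E
```

```text
at [ 0.4938 -0.2147  0.1259] yhead -26.3 tilt [-0.005  0.003 -1.   ] t 10.4 F [-0.7 -0.2 -1.4] grip 13.9 29.891997277736664 q [-0.54  0.28  1.7  -0.    1.16 -0.08]
[[0.0,0.001,0.005,0.016,-0.005]]
```

View pics/j.png

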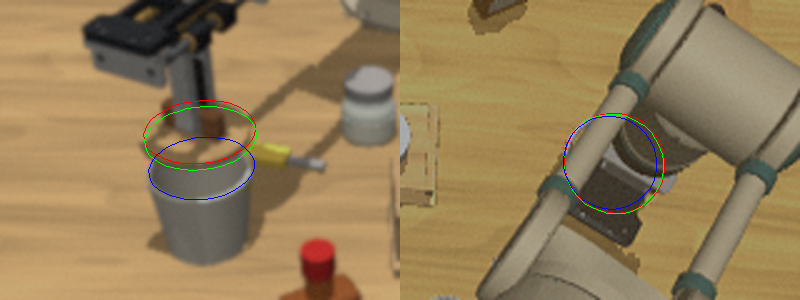

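Scene and top both show the cover aligned over the pot to within about 5 mm. I will correct by +3 mm and lower it.

step_arm(
  plan=[
    [[0, 0.001, 0.003, 0.005, 0], [0, 0, 0, 0.008, 0], [0, 0, 0, 0.006, 0], [0, 0, 0, 0.004, 0], [0, 0, 0, 0, 0]],
  ],
)

```text
clock: 11.0
tool_pos: [0.4981, -0.2153, 0.1046]
orientation: [0.849, 0.528, -0.0, -0.001]
ft_force: [-0.2, 0.6, -1.7]
grip_width: 0.146
gripper_force: 29.9
```

step_arm(
  plan=[
    [[0, 0, 0, 0.003, 0], [0, 0, 0, 0.002, 0], [0, 0, 0, 0.002, 0], [0, 0, 0, 0, 0]],
  ],
)

```text
clock: 11.4
tool_pos: [0.4986, -0.2155, 0.0982]
orientation: [0.849, 0.528, -0.0, -0.0]
ft_force: [0.2, 0.9, -1.1]
grip_width: 0.144
gripper_force: 29.9
```

step_arm(
  plan=[
    [[0, 0, 0, 0.001, 0], [0, 0, 0, 0.001, 0], [0, 0, 0, 0, 0]],
  ],
)

```text
clock: 11.7
tool_pos: [0.4988, -0.2156, 0.0964]
orientation: [0.849, 0.528, 0.0, 0.0]
ft_force: [0.6, -0.1, -0.9]
grip_width: 0.147
gripper_force: 29.9
```

step_arm(
  plan=[
    [[0, 0, 0, 0.001, 0], [0, 0, 0, 0.001, 0], [0, 0, 0, 0, 0]],
  ],
)

```text
clock: 12.0
tool_pos: [0.4989, -0.2157, 0.0961]
orientation: [0.849, 0.528, 0.0, 0.0]
ft_force: [-1.9, 1.1, 9.0]
grip_width: 0.148
gripper_force: 29.9
```

Contact is at z 0.096, exactly the seated height. Releasing.

step_arm(
  plan=[
    [[0.02, 0, 0, -0.001, 0], [0.03, 0, 0, 0, 0], [0.04, 0, 0, 0, 0], [0.05, 0, 0, 0, 0], [0.05, 0, 0, -0.01, 0]],
  ],
)

```text
clock: 12.5
tool_pos: [0.4976, -0.215, 0.1044]
orientation: [0.849, 0.528, -0.001, -0.002]
ft_force: [-0.0, -1.0, -0.0]
grip_width: 0.513
gripper_force: 0.0
```

step_arm(
  plan=[
    [[0.05, 0, 0, -0.03, 0], [0.05, 0, 0, -0.04, 0], [0.03, 0, 0, -0.04, 0], [0, 0, 0, -0.04, 0]],
  ],
)

```text
clock: 12.9
tool_pos: [0.4985, -0.2155, 0.2577]
orientation: [0.849, 0.528, 0.0, 0.0]
ft_force: [0.8, 0.7, 0.1]
grip_width: 0.397
gripper_force: 0.0
```

```bash
python3 p.py 0 .5545 .114 .235 2 .045
```

```text
at [ 0.4985 -0.2155  0.2577] yhead -26.2 tilt [ 0.001 -0.    -1.   ] t 12.9 F [0.8 0.7 0.1] grip 37.3 0.0 q [-0.54  0.2   1.48  0.    1.46 -0.08]
[[0.0,0.04,-0.012,0.003,-0.062],[0.0,0.041,-0.009,0.003,-0.062],[0.0,0.041,-0.007,0.003,-0.061],[0.0,0.042,-0.004,0.003,-0.062],[0.0,0.042,-0.002,0.003,-0.061]]
[[0.0,0.042,0.001,0.003,-0.062],[0.0,0.041,0.003,0.002,-0.061],[0.0,0.041,0.005,0.003,-0.062]]
```

step_arm(
  plan=[
    [[0, 0.04, -0.012, 0.003, -0.062], [0, 0.041, -0.009, 0.003, -0.062], [0, 0.041, -0.007, 0.003, -0.062], [0, 0.042, -0.004, 0.003, -0.062], [0, 0.042, -0.002, 0.003, -0.062]],
  ],
)

```text
clock: 13.4
tool_pos: [0.5344, -0.0075, 0.2412]
orientation: [0.757, 0.654, 0.0, 0.0]
ft_force: [-0.0, 0.0, -0.0]
grip_width: 0.01
gripper_force: 0.0
```

step_arm(
  plan=[
    [[0, 0.042, 0.001, 0.003, -0.062], [0, 0.041, 0.003, 0.002, -0.062], [0, 0.041, 0.005, 0.003, -0.062], [0, 0, 0, 0, 0]],
  ],
)

```text
clock: 13.8
tool_pos: [0.5539, 0.1185, 0.2325]
orientation: [0.691, 0.722, 0.001, -0.001]
ft_force: [-1.0, -0.7, -0.0]
grip_width: 0.005
gripper_force: 0.0
```

```bash
python3 p.py 0 .5545 .114 .15 2 .045; python3 - <<'E'
from h import *
s=arm.sense(); t=s["tool_pos"]
yaw=.04;x,y=.493,.112;d=np.array([-np.sin(yaw),np.cos(yaw)])*.095
cs=[ring([.499,-.216,.092],.05),ring([.499,-.216,.085],.048)]
for n,b in (("scene",(200,170,420,290)),("top",(240,220,460,340))):
    im=eyes.snapshot(n); cv2.imwrite(f"pics/{n}5.png",im)
    overlay(n,im,cap(x,y,yaw,.1,0)+[np.array([t,t+[0,0,.03]])]+cs,b,3,f"pics/{n}5c.png")
cv2.imwrite("pics/k.png",cv2.resize(np.vstack([cv2.imread(f"pics/{n}5c.png") for n in("scene","top")]),None,fx=.83,fy=.83))
E
```

```text
at [0.5539 0.1185 0.2325] yhead 2.5 tilt [ 0.     0.003 -1.   ] t 13.8 F [-1.  -0.7 -0. ] grip 0.5 0.0 q [0.09 0.25 1.48 0.   1.42 0.04]
[[0.0,-0.002,0.0,0.041,0.005],[0.0,-0.003,0.0,0.041,0.004]]
```

View pics/k.png

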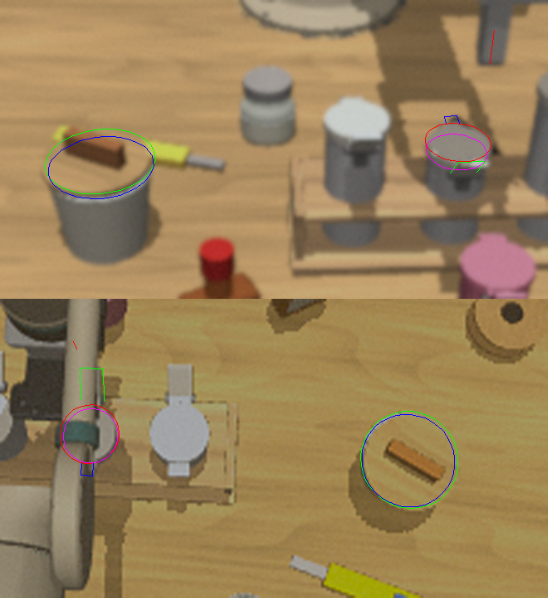

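The cover sits level and concentric on the pot (scene (100,160), top (408,460)). The short lever is just under the finger line. Pressing it down.

step_arm(
  plan=[
    [[0, -0.003, 0.002, 0.03, 0], [0, 0, 0, 0.03, 0], [0, 0, 0, 0.025, 0], [0, 0, 0, 0.01, 0], [0, 0, 0, 0.01, 0]],
  ],
)

```text
clock: 14.4
tool_pos: [0.56, 0.1094, 0.1293]
orientation: [0.694, 0.72, 0.003, 0.003]
ft_force: [4.7, 0.1, 2.5]
grip_width: 0.007
gripper_force: 0.7
```

step_arm(
  plan=[
    [[0, 0, 0, 0.008, 0], [0, 0, 0, 0.008, 0], [0, 0, 0, 0.006, 0], [0, 0, 0, 0, 0]],
  ],
)

```text
clock: 14.8
tool_pos: [0.5556, 0.1107, 0.1049]
orientation: [0.694, 0.72, -0.0, -0.0]
ft_force: [0.2, -0.0, 0.5]
grip_width: 0.003
gripper_force: 0.0
```

step_arm(
  plan=[
    [[0, 0, 0, 0.004, 0], [0, 0, 0, 0.004, 0], [0, 0, 0, 0.001, 0], [0, 0, 0, 0, 0]],
  ],
)

```text
clock: 15.2
tool_pos: [0.5556, 0.111, 0.096]
orientation: [0.694, 0.72, -0.0, -0.0]
ft_force: [0.5, 0.7, -0.5]
grip_width: 0.007
gripper_force: 0.0
```

```bash
python3 p.py; python3 - <<'E'
from h import *
yaw=.04;x,y=.495,.112
im=eyes.snapshot("scene"); cv2.imwrite("pics/scene6.png",im)
b=(340,180,460,280)
overlay("scene",im,[],b,3,"pics/l1.png"); overlay("scene",im,cap(x,y,yaw,.1,1.57),b,3,"pics/l2.png")
cv2.imwrite("pics/l.png",np.hstack([cv2.imread("pics/l1.png"),cv2.imread("pics/l2.png")]))
E
```

```text
at [0.5556 0.111  0.096 ] yhead 2.2 tilt [-0.001  0.    -1.   ] t 15.2 F [ 0.5  0.7 -0.5] grip 0.7 0.0 q [0.07 0.35 1.69 0.   1.11 0.04]
```

View pics/l.png

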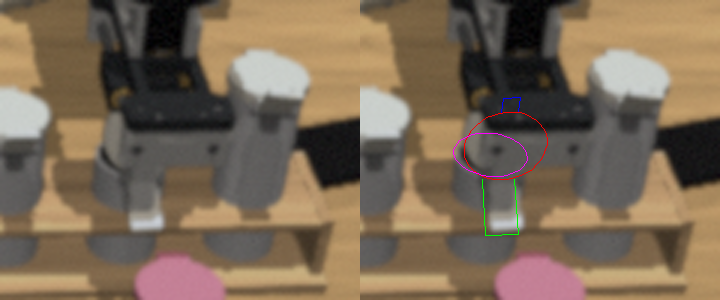

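The lever end is at about (147,225), near the 1.57 model end, so the cap is close to upright. I will lift straight up and check.

step_arm(
  plan=[
    [[0, 0, 0, -0.02, 0], [0, 0, 0, -0.03, 0], [0, 0, 0, -0.04, 0], [0, 0, 0, -0.04, 0], [0, 0, 0, -0.03, 0]],
  ],
)

```text
clock: 15.75
tool_pos: [0.5565, 0.1111, 0.259]
orientation: [0.694, 0.72, 0.001, 0.001]
ft_force: [1.0, 0.2, -1.3]
grip_width: 0.008
gripper_force: 0.0
```

```bash
python3 - <<'E'
from h import *
yaw=.04;x,y=.493,.111
im=eyes.snapshot("scene"); cv2.imwrite("pics/scene7.png",im)
b=(340,180,460,280)
for i,th in enumerate((None,1.4,1.6)): overlay("scene",im,cap(x,y,yaw,.1,th) if th else [],b,2.2,f"pics/m{i}.png")
cv2.imwrite("pics/m.png",np.hstack([cv2.imread(f"pics/m{i}.png") for i in range(3)]))
E
```

```text
(no output)
```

View pics/m.png

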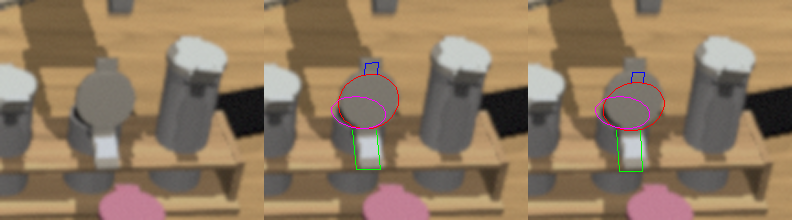

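The cap stands at (105,98), matching θ≈1.4 best, a little short of upright. Pressing 3 mm deeper.

step_arm(
  plan=[
    [[0, 0, 0, 0.04, 0], [0, 0, 0, 0.04, 0], [0, 0, 0, 0.04, 0], [0, 0, 0, 0.025, 0], [0, 0, 0, 0.01, 0]],
  ],
)

```text
clock: 16.3
tool_pos: [0.5537, 0.1108, 0.0983]
orientation: [0.694, 0.72, -0.002, -0.002]
ft_force: [-0.3, 0.9, 0.1]
grip_width: 0.003
gripper_force: 0.0
```

step_arm(
  plan=[
    [[0, 0, 0, 0.004, 0], [0, 0, 0, 0.002, 0], [0, 0, 0, 0.002, 0], [0, 0, 0, 0, 0], [0, 0, 0, 0, 0]],
  ],
)

```text
clock: 16.8
tool_pos: [0.5571, 0.111, 0.0946]
orientation: [0.694, 0.72, 0.001, 0.001]
ft_force: [1.0, -0.2, 1.4]
grip_width: 0.0
gripper_force: 0.8
```

step_arm(
  plan=[
    [[0, 0, 0, -0.02, 0], [0, 0, 0, -0.03, 0], [0, 0, 0, -0.04, 0], [0, 0, 0, -0.04, 0], [0, 0, 0, -0.04, 0]],
  ],
)

```text
clock: 17.3
tool_pos: [0.5557, 0.1108, 0.2656]
orientation: [0.694, 0.72, 0.0, 0.0]
ft_force: [0.3, 0.1, -0.6]
grip_width: 0.003
gripper_force: 0.0
```

step_arm(
  plan=[
    [[0, -0.04, -0.03, 0, 0], [0, -0.04, -0.04, 0, 0], [0, -0.04, -0.04, 0, 0], [0, -0.04, -0.04, 0, 0], [0, -0.04, -0.04, 0, 0]],
  ],
)

```text
clock: 17.8
tool_pos: [0.39, -0.0779, 0.264]
orientation: [0.693, 0.721, 0.0, 0.001]
ft_force: [0.3, -1.6, 0.3]
grip_width: 0.001
gripper_force: 0.0
```

```bash
python3 - <<'E'
from h import *
im7=cv2.imread("pics/scene7.png")
for n in("scene","top"):
    im=eyes.snapshot(n); cv2.imwrite(f"pics/{n}8.png",im)
    print(n,[(round(d["score"],2),np.round(d["extent"],1).tolist()) for l in("cap_short","cap_tall","cover","pot","flask","cap_mid") for d in find_in(n,l)[:4]])
    if n=="scene":
        # brightness profile in a column through lip, disc, lever, before/after
        for c in (388,389): print(im7[200:262,c].mean(1).astype(int).tolist(),"\n",im[200:262,c].mean(1).astype(int).tolist())
    for th in(0,1.3,1.4,1.5,1.6,1.7):
        q=np.vstack([proj(n,k) for k in cap(.493,.111,.04,.1,th)[:3]]); print(th,"lip/disc/lever box",q.min(0).round(1),q.max(0).round(1))
E
```

```text
scene [(0.91, [399.5, 278.2, 31.7, 33.3]), (0.67, [386.9, 232.0, 29.1, 48.8]), (0.91, [432.1, 208.5, 29.1, 18.6]), (0.72, [237.8, 235.1, 43.2, 31.0]), (0.79, [240.1, 259.9, 38.1, 32.5]), (0.92, [342.6, 220.4, 27.7, 23.6])]
[138, 134, 124, 114, 111, 109, 113, 117, 116, 116, 115, 116, 123, 124, 120, 117, 116, 114, 117, 117, 118, 115, 116, 115, 118, 116, 116, 114, 117, 115, 115, 115, 114, 114, 114, 114, 113, 111, 111, 117, 124, 146, 177, 199, 205, 205, 204, 204, 207, 206, 203, 188, 158, 149, 146, 136, 108, 80, 78, 83, 86, 84] 
 [138, 138, 141, 147, 151, 154, 154, 149, 150, 150, 151, 158, 172, 174, 158, 152, 152, 152, 150, 151, 152, 150, 150, 150, 150, 150, 149, 150, 148, 148, 147, 148, 147, 148, 147, 147, 146, 144, 140, 146, 160, 181, 198, 203, 204, 203, 204, 203, 203, 202, 201, 201, 203, 204, 203, 193, 160, 104, 78, 82, 85, 84]
[141, 138, 137, 137, 136, 130, 120, 118, 117, 115, 115, 115, 122, 123, 120, 116, 116, 116, 115, 117, 115, 116, 117, 116, 116, 114, 117, 114, 114, 116, 115, 114, 114, 113, 114, 113, 116, 113, 113, 118, 125, 147, 177, 201, 205, 203, 205, 205, 206, 205, 201, 184, 1
[... 517 characters left out ...]
lever box [373.4 209.8] [400.9 257. ]
1.6 lip/disc/lever box [373.6 212.1] [401.2 257.3]
1.7 lip/disc/lever box [373.7 214.7] [401.5 257.5]
top [(0.98, [181.4, 252.5, 23.5, 40.8]), (0.84, [276.9, 207.4, 21.9, 37.8]), (0.67, [275.9, 255.2, 25.4, 16.7]), (0.89, [231.6, 262.8, 26.1, 46.4]), (0.36, [232.1, 264.4, 20.8, 47.9]), (0.65, [362.8, 212.7, 25.2, 24.0]), (0.76, [312.1, 271.1, 24.9, 46.5])]
0 lip/disc/lever box [263.8 247.2] [287.6 290.4]
1.3 lip/disc/lever box [263.4 246.9] [287.6 260.5]
1.4 lip/disc/lever box [263.5 247.9] [287.7 260.5]
1.5 lip/disc/lever box [263.7 249. ] [287.8 260.5]
1.6 lip/disc/lever box [263.8 250.2] [287.9 260.5]
1.7 lip/disc/lever box [264.  247.2] [288.1 260.5]
```

```bash
python3 - <<'E'
from h import *
t=cv2.imread("pics/top8.png")
for c in(275,277): print("top col",c,"rows 240..290",t[240:290,c].mean(1).astype(int).tolist())
def key(n,th,x=.493):
    yaw=.04; R=np.array([[np.cos(yaw),-np.sin(yaw),0],[np.sin(yaw),np.cos(yaw),0],[0,0,1]])
    B=np.array([[np.cos(th),0,np.sin(th)],[0,1,0],[-np.sin(th),0,np.cos(th)]])
    L=np.array([[-78,0,8],[-66,0,8],[-6,0,8],[28,0,31],[-78,0,-3],[-6,0,-3]])
    return proj(n,(L@B.T+[36,0,103])@R.T/1e3+[x,.111,0])[:,1].round(1)
print("rows: lipend,discfar,discnear,leverend,lipend under,discnear under")
for n in("scene","top"):
    for th in(0,1.3,1.4,1.5,1.6): print(n,th,key(n,th))
# shut mid-cap/short-cap check in the first pictures (bias of model)
for n in("scene","top"):
    im=cv2.imread(f"pics/{n}0.png"); c=385 if n=="scene" else 275
    r0=210 if n=="scene" else 240
    print(n,"shut col",c,"from",r0,im[r0:r0+55,c].mean(1).astype(int).tolist())
E
```

```text
top col 275 rows 240..290 [94, 91, 95, 129, 135, 132, 138, 164, 165, 165, 166, 166, 164, 165, 166, 165, 169, 131, 101, 159, 169, 139, 163, 158, 141, 81, 56, 52, 51, 50, 59, 51, 52, 51, 60, 63, 56, 60, 60, 62, 59, 60, 54, 80, 170, 106, 76, 91, 90, 127]
top col 277 rows 240..290 [91, 90, 94, 128, 131, 131, 144, 161, 166, 167, 164, 167, 164, 164, 166, 164, 169, 143, 106, 141, 166, 139, 97, 85, 133, 80, 46, 52, 53, 51, 51, 52, 52, 54, 59, 55, 57, 59, 58, 57, 61, 62, 53, 92, 163, 104, 76, 88, 91, 127]
rows: lipend,discfar,discnear,leverend,lipend under,discnear under
scene 0 [216.  218.9 234.2 235.  219.8 238.1]
scene 1.3 [206.3 211.6 237.5 255.8 204.7 235.7]
scene 1.4 [207.9 213.  237.9 256.5 205.9 235.6]
scene 1.5 [209.9 214.8 238.4 257.  207.3 235.7]
scene 1.6 [212.2 216.8 238.8 257.3 209.2 235.7]
top 0 [290.3 285.5 262.  247.1 290.8 262.8]
top 1.3 [260.  259.5 257.4 247.5 264.6 261.6]
top 1.4 [256.7 256.8 257.1 248.5 261.3 261.4]
top 1.5 [253.5 254.1 256.9 249.7 258.  261.2]
top 1.6 [250.4 251.5 256.7 250.9 254.8 260.9]
scene shut col 385 from 210 [137, 134, 138, 143, 142, 140, 132, 109, 99, 123, 158, 189, 199, 198, 198, 199, 198, 198, 199, 198, 199, 199, 199, 197, 193, 176, 144, 93, 70, 69, 66, 54, 49, 49, 54, 54, 66, 79, 86, 90, 91, 92, 91, 90, 91, 89, 77, 73, 78, 85, 86, 88, 89, 88, 88]
top shut col 275 from 240 [86, 91, 90, 126, 130, 129, 106, 151, 134, 141, 143, 140, 142, 141, 143, 143, 138, 141, 139, 150, 165, 165, 164, 166, 165, 164, 162, 164, 163, 166, 166, 165, 164, 164, 165, 164, 164, 162, 163, 165, 166, 161, 165, 165, 167, 117, 158, 165, 168, 168, 125, 97, 100, 81, 106]
```

Bias-checked against the shut pose, both cameras put the cap at about 1.28, short of upright. I will go back 6 mm closer to the hinge and a little deeper.

step_arm(
  plan=[
    [[0, 0.04, 0.04, 0, 0], [0, 0.04, 0.04, 0, 0], [0, 0.04, 0.04, 0, 0], [0, 0.04, 0.04, 0, 0], [0, 0.04, 0.024, 0, 0]],
  ],
)

```text
clock: 19.0
tool_pos: [0.5522, 0.1123, 0.2629]
orientation: [0.694, 0.72, 0.0, 0.0]
ft_force: [-0.2, -0.6, 0.1]
grip_width: 0.006
gripper_force: 0.0
```

step_arm(
  plan=[
    [[0, 0, 0, 0.03, 0], [0, 0, 0, 0.04, 0], [0, 0, 0, 0.04, 0], [0, 0, 0, 0.03, 0], [0, 0, 0, 0, 0]],
  ],
)

```text
clock: 19.5
tool_pos: [0.5464, 0.1107, 0.1191]
orientation: [0.693, 0.721, -0.004, -0.003]
ft_force: [-0.2, -0.3, -0.0]
grip_width: 0.0
gripper_force: 0.0
```

```bash
python3 p.py 0 .551 .112 .101 2 .01
```

```text
at [0.5464 0.1107 0.1191] yhead 2.2 tilt [-0.01  -0.001 -1.   ] t 19.5 F [-0.2 -0.3 -0. ] grip 0.0 0.0 q [0.08 0.32 1.67 0.   1.16 0.04]
[[0.0,0.001,0.002,0.009,0.002],[0.0,0.0,0.003,0.009,0.002]]
```

step_arm(
  plan=[
    [[0, 0, 0.001, 0.01, 0], [0, 0, 0, 0.01, 0], [0, 0, 0, 0.006, 0], [0, 0, 0, 0.003, 0], [0, 0, 0, 0, 0]],
  ],
)

```text
clock: 20.0
tool_pos: [0.5514, 0.1107, 0.0949]
orientation: [0.694, 0.72, 0.0, 0.0]
ft_force: [-0.5, 0.2, -0.4]
grip_width: 0.002
gripper_force: 0.0
```

step_arm(
  plan=[
    [[0, 0, 0, 0.002, 0], [0, 0, 0, 0.001, 0], [0, 0, 0, 0, 0]],
  ],
)

```text
clock: 20.3
tool_pos: [0.5515, 0.1107, 0.0919]
orientation: [0.694, 0.72, 0.001, 0.0]
ft_force: [-0.4, 0.5, 2.6]
grip_width: 0.007
gripper_force: 1.1
```

step_arm(
  plan=[
    [[0, 0, 0, 0.001, 0], [0, 0, 0, 0.001, 0], [0, 0, 0, 0, 0], [0, 0, 0, 0, 0]],
  ],
)

```text
clock: 20.7
tool_pos: [0.5521, 0.1108, 0.09]
orientation: [0.694, 0.72, 0.001, 0.001]
ft_force: [1.6, 0.7, 5.3]
grip_width: 0.004
gripper_force: 2.5
```

```bash
python3 - <<'E'
from h import *
im=eyes.snapshot("scene"); cv2.imwrite("pics/scene9.png",im)
for c in (386,388,390): print(im[236:262,c].mean(1).astype(int).tolist())
E
```

```text
[85, 88, 91, 95, 97, 97, 98, 101, 100, 100, 100, 100, 100, 99, 100, 113, 135, 144, 141, 149, 163, 169, 133, 95, 91, 90]
[88, 87, 91, 98, 100, 102, 102, 99, 102, 100, 98, 100, 100, 99, 101, 113, 136, 143, 148, 158, 169, 164, 118, 91, 85, 88]
[87, 85, 92, 98, 100, 100, 103, 105, 107, 111, 112, 115, 115, 121, 126, 134, 145, 162, 186, 198, 194, 170, 112, 83, 81, 79]
```

step_arm(
  plan=[
    [[0, 0, 0, 0.001, 0], [0, 0, 0, 0, 0], [0, 0, 0, -0.02, 0], [0, 0, 0, -0.04, 0], [0, 0, 0, -0.04, 0]],
  ],
)

```text
clock: 21.25
tool_pos: [0.549, 0.1105, 0.1877]
orientation: [0.694, 0.72, -0.002, -0.002]
ft_force: [0.4, 0.2, -0.1]
grip_width: 0.004
gripper_force: 0.0
```

step_arm(
  plan=[
    [[0, 0, 0, -0.04, 0], [0, 0, 0, -0.04, 0], [0, -0.04, -0.04, 0, 0], [0, -0.04, -0.04, 0, 0], [0, -0.04, -0.04, 0, 0]],
  ],
)

```text
clock: 21.75
tool_pos: [0.4468, -0.0, 0.2675]
orientation: [0.693, 0.721, -0.001, -0.001]
ft_force: [0.5, -0.5, 0.8]
grip_width: 0.008
gripper_force: 0.0
```

step_arm(
  plan=[
    [[0, -0.04, -0.04, 0, 0], [0, -0.04, -0.04, 0, 0], [0, -0.02, 0, 0, 0]],
  ],
)

```text
clock: 22.05
tool_pos: [0.3765, -0.0934, 0.2677]
orientation: [0.694, 0.72, -0.001, -0.002]
ft_force: [1.6, -0.4, -0.4]
grip_width: 0.002
gripper_force: 0.0
```

```bash
python3 - <<'E'
from h import *
for n,cs,r in(("scene",(388,389),(198,262)),("top",(275,277),(240,290))):
    im=eyes.snapshot(n); cv2.imwrite(f"pics/{n}10.png",im)
    for c in cs: print(n,c,r[0],im[r[0]:r[1],c].mean(1).astype(int).tolist())
    for l in("cap_short","cap_tall","cover","pot","flask","cap_mid"): print(l,[(round(d["score"],2),np.round(d["extent"],1).tolist()) for d in find_in(n,l)[:3]])
E
```

```text
scene 388 198 [143, 141, 140, 139, 141, 149, 152, 149, 147, 151, 168, 170, 141, 128, 128, 136, 158, 170, 151, 132, 130, 128, 128, 128, 127, 128, 127, 127, 126, 125, 125, 127, 126, 124, 124, 125, 124, 123, 122, 124, 120, 114, 120, 158, 192, 201, 201, 202, 203, 202, 202, 201, 201, 201, 201, 201, 201, 202, 196, 169, 112, 85, 84, 84]
scene 389 198 [143, 141, 137, 138, 140, 146, 150, 148, 144, 153, 167, 169, 137, 128, 128, 137, 159, 168, 146, 129, 130, 128, 129, 128, 129, 126, 127, 127, 127, 127, 126, 125, 126, 125, 124, 124, 124, 125, 122, 122, 119, 109, 118, 155, 193, 202, 202, 202, 202, 201, 202, 202, 203, 202, 201, 201, 202, 202, 196, 168, 110, 82, 80, 82]
cap_short [(0.86, [398.5, 281.2, 32.7, 33.5]), (0.65, [387.8, 233.4, 27.4, 50.8]), (0.62, [492.6, 237.2, 26.6, 23.7])]
cap_tall [(0.93, [431.8, 206.5, 25.7, 20.0])]
cover [(0.9, [238.2, 235.7, 45.9, 30.3]), (0.7, [288.4, 299.0, 31.8, 64.7])]
pot [(0.63, [242.0, 257.4, 40.4, 36.2])]
flask [(0.88, [287.4, 299.2, 32.1, 64.5]), (0.6, [239.6, 259.6, 37.8, 35.1]), (0.34, [344.8, 221.2, 30.8, 22.1])]
cap_mid [(0.8, [344.4, 221.6, 27.8, 20.2])]
top 275 240 [91, 93, 90, 130, 131, 133, 134, 128, 152, 163, 162, 163, 164, 163, 163, 166, 133, 163, 151, 103, 75, 75, 74, 77, 136, 80, 50, 54, 49, 53, 59, 62, 63, 63, 61, 59, 55, 60, 61, 61, 59, 62, 56, 77, 167, 106, 75, 88, 91, 125]
top 277 240 [90, 93, 86, 129, 135, 131, 133, 131, 153, 165, 163, 162, 161, 163, 163, 168, 170, 126, 91, 96, 76, 76, 77, 87, 141, 84, 45, 52, 53, 53, 61, 61, 59, 62, 54, 63, 64, 58, 63, 58, 56, 61, 50, 93, 163, 102, 74, 90, 87, 125]
cap_short [(0.91, [277.9, 209.0, 22.5, 41.4]), (0.79, [182.4, 252.4, 24.6, 44.5]), (0.73, [275.0, 253.9, 21.6, 18.4])]
cap_tall [(0.8, [233.0, 262.7, 22.8, 43.2])]
cover [(0.61, [407.5, 280.7, 37.7, 32.8])]
pot []
flask [(0.7, [363.0, 212.6, 26.3, 24.8])]
cap_mid [(0.75, [311.5, 270.0, 23.8, 44.8]), (0.51, [312.0, 267.8, 25.0, 48.4]), (0.45, [362.2, 214.1, 24.3, 27.1])]
```

Both views now give about 1.43. I will finish by nudging the cap's back gently in +x with the finger from the tube side.

```bash
python3 p.py 0 .465 .112 .25 2 .045
```

```text
at [ 0.3819 -0.0923  0.2684] yhead 2.2 tilt [-0.  0. -1.] t 22.75 F [ 0.3  0.5 -0.1] grip 0.2 0.0 q [-0.41 -0.04  1.72  0.    1.46 -0.45]
[[0.0,0.04,0.018,0.004,0.001],[0.0,0.04,0.018,0.004,0.001],[0.0,0.04,0.018,0.003,0.001],[0.0,0.041,0.018,0.004,0.0],[0.0,0.04,0.019,0.003,0.001]]
```

step_arm(
  plan=[
    [[0, 0.04, 0.018, 0.004, 0], [0, 0.04, 0.018, 0.004, 0], [0, 0.04, 0.018, 0.004, 0], [0, 0.04, 0.018, 0.004, 0], [0, 0.04, 0.018, 0.003, 0]],
  ],
)

```text
clock: 23.25
tool_pos: [0.4645, 0.1124, 0.2493]
orientation: [0.693, 0.721, 0.0, 0.0]
ft_force: [0.2, -0.4, 0.0]
grip_width: 0.006
gripper_force: 0.0
```

step_arm(
  plan=[
    [[0, 0, 0, 0, 0], [0, 0, 0, 0.03, 0], [0, 0, 0, 0.03, 0], [0, 0, 0, 0.03, 0], [0, 0, 0, 0, 0]],
  ],
)

```text
clock: 23.75
tool_pos: [0.4607, 0.1096, 0.1562]
orientation: [0.694, 0.72, -0.003, -0.003]
ft_force: [-0.4, 0.6, 0.3]
grip_width: 0.004
gripper_force: 0.0
```

step_arm(
  plan=[
    [[0, 0, 0.01, 0, 0], [0, 0, 0.01, 0, 0], [0, 0, 0.01, 0, 0], [0, 0, 0, 0, 0], [0, 0, 0, 0, 0]],
  ],
)

```text
clock: 24.25
tool_pos: [0.4948, 0.1117, 0.1599]
orientation: [0.694, 0.72, 0.0, 0.0]
ft_force: [0.2, 0.5, -1.1]
grip_width: 0.009
gripper_force: 0.0
```

step_arm(
  plan=[
    [[0, 0, 0.005, 0, 0], [0, 0, 0.004, 0, 0], [0, 0, 0.004, 0, 0], [0, 0, 0.004, 0, 0], [0, 0, 0, 0, 0]],
  ],
)

```text
clock: 24.75
tool_pos: [0.5116, 0.1124, 0.1594]
orientation: [0.694, 0.72, 0.0, 0.0]
ft_force: [-0.4, 0.0, -0.6]
grip_width: 0.008
gripper_force: 0.0
```

step_arm(
  plan=[
    [[0, 0, 0.001, 0, 0], [0, 0, 0, 0, 0], [0, 0, -0.02, 0, 0], [0, 0, -0.03, -0.01, 0], [0, 0, -0.02, -0.04, 0]],
  ],
)

```text
clock: 25.25
tool_pos: [0.437, 0.1093, 0.2062]
orientation: [0.694, 0.72, -0.004, -0.004]
ft_force: [1.3, 1.0, 0.5]
grip_width: 0.005
gripper_force: 0.0
```

step_arm(
  plan=[
    [[0, 0, 0, -0.04, 0], [0, -0.04, -0.01, 0, 0], [0, -0.04, -0.02, 0, 0], [0, -0.04, -0.02, 0, 0], [0, -0.04, -0.02, 0, 0]],
  ],
)

```text
clock: 25.75
tool_pos: [0.3775, -0.0539, 0.2497]
orientation: [0.693, 0.721, 0.0, 0.001]
ft_force: [-0.3, -0.3, 0.5]
grip_width: 0.007
gripper_force: 0.0
```

```bash
python3 p.py; python3 - <<'E'
from h import *
for n,cs,r in(("scene",(388,389),(198,262)),("top",(275,277),(240,290))):
    im=eyes.snapshot(n); cv2.imwrite(f"pics/{n}11.png",im)
    for c in cs: print(n,c,r[0],im[r[0]:r[1],c].mean(1).astype(int).tolist())
E
```

```text
at [ 0.3775 -0.0539  0.2497] yhead 2.3 tilt [ 0.001 -0.001 -1.   ] t 25.75 F [-0.3 -0.3  0.5] grip 0.7 0.0 q [-0.32 -0.05  1.78 -0.    1.41 -0.36]
scene 388 198 [143, 141, 140, 136, 141, 146, 150, 149, 143, 143, 149, 168, 167, 134, 118, 118, 131, 155, 164, 138, 122, 119, 122, 121, 119, 120, 119, 118, 119, 118, 119, 119, 117, 117, 117, 116, 116, 115, 115, 113, 110, 103, 116, 154, 192, 199, 200, 200, 202, 202, 200, 201, 200, 200, 201, 201, 200, 201, 195, 168, 112, 84, 84, 84]
scene 389 198 [143, 140, 137, 138, 141, 146, 150, 149, 145, 144, 149, 169, 168, 134, 119, 121, 134, 159, 163, 135, 121, 123, 122, 120, 121, 119, 120, 119, 119, 118, 118, 118, 117, 118, 114, 117, 117, 118, 115, 113, 110, 101, 111, 150, 189, 201, 201, 201, 200, 200, 201, 201, 200, 201, 200, 200, 201, 200, 195, 168, 110, 82, 81, 83]
top 275 240 [91, 92, 88, 128, 134, 131, 132, 131, 110, 155, 163, 162, 163, 144, 131, 166, 175, 120, 78, 80, 77, 74, 74, 79, 135, 78, 49, 50, 52, 56, 59, 60, 66, 64, 58, 63, 59, 57, 57, 62, 59, 58, 51, 77, 170, 101, 67, 92, 89, 129]
top 277 240 [90, 89, 93, 125, 132, 130, 134, 135, 131, 157, 161, 161, 161, 163, 169, 146, 93, 115, 82, 78, 80, 78, 79, 82, 138, 81, 47, 49, 55, 59, 56, 59, 67, 60, 59, 60, 57, 58, 58, 59, 59, 56, 54, 92, 163, 102, 73, 92, 88, 124]
```

```bash
python3 -c "
from station import order; print(order.hand_in())"
```

```text
the job is handed in; nothing more can be done
None
```

The job is handed in at about 26 s of the 67 s allowed: the tall cap is pressed shut, the cover is seated level on the pot, and the short cap stands at an estimated 1.48 rad, a little short of upright; the middle tube is still shut, and the pot and flask are standing.

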